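# Hang the coffee scoop on the slanted peg and push the collar home

## Robot

A 6-joint arm with a two-finger parallel gripper is mounted at the origin on the work surface. World frame = base frame: x ahead of the robot, y to its left, z up, the work surface at z = 0. Lengths are in m, angles in degrees, forces in N, time in s.
With the tool pointing down it reaches from about 0.35 to 0.875 m from the base axis. Payload 4.2 kg.
Tool frame: the origin (TCP) lies midway between the tips of the shut fingers; the grasp point (between the pads) lies 19 mm behind it; y points along the fingers, x is the direction in which the jaws open and shut, and the axes are right-handed (so a half turn about y gives the same grasp; the last joint's range is limited). The gripper opens to 87 mm and grips with 3 to 60 N. Pads are 19 mm wide; open, the fingers measure 117 mm over their backs; the gripper's body (75 mm by 190 mm) begins 51 mm behind the grasp point.
Start: joints at [86.436, 22.042, 0.453, 0, -68.411, -14.817], TCP at [0.197, 0.593, 0.223] pointing down, gripper open.
Joint ranges: [-179.83, 179.83], [-69.29, 118.12], [-61.27, 80.66], [-181.25, 117.63], [-171.15, -9.14], [-177.46, 177.46]. Speed limits (degrees/s): [159.86, 159.86, 180, 180, 180, 180].

## Interface

Orientations are given as a 3x3 rotation matrix whose columns are the frame's x, y, z axes.
In Python, from station import * gives the robot as it stands.
- The arm moves only by the tool jog_arm, never from a script. Its argument "series" is a list of rows, each a list of 3 entries, a list of its own where there are three numbers: the shift along the tool's x, y, z in m, then the turn, a rotation vector about the tool's x, y, z in degrees, then the finger opening in m, from 0 to 0.087. A call has 1 to 10 rows; each row shifts and turns the commanded pose from where the row before left it, along the tool's axes as they then stand; what a row does not reach is not made up. A row lasts 1/8 s, in which the tool goes at most 62.5 mm and 10.7 degrees, less where a joint would pass 70% of its speed; a pose out of reach is approached as far as the arm can. A call is refused whole if a number of a shift passes 0.0625 or a number of a turn 10.7, either way. A call with a gripper value outside its range is refused whole. The fingers move at their own pace and stop on an object; the grip force is fixed at half the most. Time passes only in rows, so rows that do not move let the fingers close. It gives the time, the measured TCP pose, the force and the opening at its end, in the units of the state.
- sense(): the state, without advancing time (a new reading comes with each control period).
- capture(name): name is "scene" or "top" or "wrist"; returns the picture (420x560x3 uint8, red, green, blue); there is no depth.
- camera_info(name): a dict with "fx", "fy", "cx", "cy" (pixels), "k1" (the pictures are not rectified: a ray, as slopes to the right and down, at radius r is drawn at 1 + k1 r^2 times it, then the intrinsics apply), "rvec" (rotation vector, rad) and "tvec" (3), from world to camera coordinates, as OpenCV has them. Camera axes: x right, y down, z forward; pixel columns grow to the right and rows downward; lengths in m; the calibration is good to about 2 mm. A picture is of the moment at which its call begins: read the wrist's pose just before it. camera_info takes no time and is no camera call; for the wrist camera it gives the pose at the moment of the call.
- finish_job(): hands the job in, once; it reports no verdict.
The state is a dict: "time_s": time; "joints": joint angles; "joint_velocities": joint speeds; "effort": joint torques, N m; "tcp_pos": TCP position; "ee_rot": TCP orientation; "wrist_force": force on the tool from outside, world axes, zero at the start; "moment": the same for the moment, N m; "gripper_width": opening from 0.0 (shut) to 1.0 (fully open).
Only numpy, scipy, OpenCV 4.12 (cv2) and the standard library are available. Lean on these libraries where they do the work, as an engineer would, in place of code of your own. Each camera call takes 0.05 s, during which the arm holds its last target. There are 200 camera calls.

## Task

Hang the larger, deep-bowled steel coffee scoop by its eye on the slanted peg that carries the black collar, and with the eye push the stiff collar down the peg until it stops dead at the flange; keep it pressed there with about 13 N for half a second to seat it, never with 20 N, then let go so that the scoop hangs with its eye resting on the collar. Do not push the collar with the fingers, do not strain the peg, and leave the smaller scoop, the other stand, the mugs and the tamper as they are.

Things in the scene. Friction and masses are not known exactly. Their poses are not given: they have to be found in the camera images.
- scoop: Larger steel scoop, 0.07 to 0.11 kg, standing on its bowl. Origin: centre of the bowl's underside; x along the handle to the eye, z up. Bowl 38 mm deep, 56 mm across at the rim. Handle bar 12 mm wide (y), z 30 to 38 mm, x 27 to 102 mm. At its end the eye: an upright open tube centred at x = 115 mm, 28 mm outside, 16 mm bore, z 14 to 38 mm.
- scoop_eye (a point): Centre of the lower mouth of the scoop's eye (scoop frame 115, 0, 14 mm); the end that goes onto the peg first.
- scoop_grip (a point): A good place to pinch the handle across its 12 mm width from above: mid-height of the bar, 35 mm from the eye's axis (scoop frame 80, 0, 34 mm).
- spoon: The smaller, shallow scoop of the same steel and form, not to be used: bowl 42 mm across and 26 mm deep, eye 85 mm from the bowl's centre. Origin: centre of the underside of the bowl, x towards its eye.
- stand_socket: Fixed dark socket of the stand with the collar, into which the 12 mm steel peg is screwed. z runs up along the peg's axis to its free end, leaning 30 degrees from vertical roughly towards the robot; x lies in the same upright plane and points up and away, y is level. Origin on the axis, 190 mm above the counter. A hanging scoop has its axes parallel to these, but for up to 0.25 rad of play.
- peg_axis (a point): A point on the peg's axis, 30 mm from the socket's origin. The 30 mm flange face at the peg's foot lies at the socket's origin give or take 6 mm along the axis: the peg is screwed in more or less, which is not measured and must be felt. The round-ended peg reaches 55 mm above its flange face. The scoop's eye has 2 mm of play all round on it.
- collar (a joint): Black rubber collar on that peg, 27 mm outside, 12 mm long. Value: m pushed down from its highest place; starts at 0 to 0.012, home at 0.025. Its lower face is (25 mm - value) above the peg's flange face. Stiff: about 5 N along the peg moves it all the way (the scoop's weight does not), it stays where it is left, and stops dead at home.
- plainstand_socket: The like socket of the other stand, whose peg is 75 mm long and has no collar; not to be used. Origin and axes as for the other.
- cup_a: White mug, 72 mm across, 55 mm tall, standing between the scoops; origin under its centre, handle to its +y, 105 mm overall. Leave alone.
- tamper: Dark steel coffee tamper, 58 mm across, 82 mm tall; origin under its centre. Leave alone.
- cup_b: Black mug, size as the white one. Leave alone.
Mind the look-alikes: they are no part of the job. What is shaped like the part that bears stand_socket but pink or purple is not meant.

How it is judged (in metres and radians):
On the way, in this order (a step that is already met when the one before it is completed fails the run):
1. the scoop's eye is threaded on the peg with the collar, the collar not yet home (x of scoop_eye in the frame of stand_socket between -0.0055 and 0.0055 m and y of scoop_eye in the frame of stand_socket between -0.0055 and 0.0055 m and angle between the z axis of scoop and the z axis of stand_socket, either way round below 0.32 rad and z of scoop_eye in the frame of stand_socket below 0.044 m and value of joint collar below 0.021 m), for 0.1 s.
2. the collar is home and the eye presses on it with 9 N or more (x of scoop_eye in the frame of stand_socket between -0.0055 and 0.0055 m and y of scoop_eye in the frame of stand_socket between -0.0055 and 0.0055 m and angle between the z axis of scoop and the z axis of stand_socket, either way round below 0.32 rad and value of joint collar above 0.0233 m and contact force between scoop and collar above 9 N), for 0.3 s.
At the end, for the whole second after the job is handed in: The collar is within 1.7 mm of its home stop, the scoop hangs on that peg with its eye resting on the collar (lower mouth within 5.5 mm of the peg's axis in each direction, eye axis within 0.32 rad of the peg's), let go and at rest (x of scoop_eye in the frame of stand_socket between -0.0055 and 0.0055 m and y of scoop_eye in the frame of stand_socket between -0.0055 and 0.0055 m and angle between the z axis of scoop and the z axis of stand_socket, either way round below 0.32 rad and value of joint collar above 0.0233 m and contact force between scoop and collar above 0.02 N and linear speed of scoop below 0.02 m/s and contact force between the fingers and scoop below 0.05 N); the robot touches nothing.
It fails at once if the scoop presses on the collar with more than 20 N (contact force between scoop and collar above 20 N).
It fails at once if the scoop strains the stand: more than 40 N on peg, collar and stand together (contact force between scoop and stand_socket above 40 N).
It fails at once if the fingers push the collar (over 2 N) (contact force between the fingers and collar above 2 N).
It fails at once if the scoop or the robot presses on the other stand (over 5 N) (contact force between any of scoop, the arm and plainstand_socket above 5 N).
It fails at once if the smaller scoop, a mug or the tamper is moved by more than 20 mm (distance of any of spoon, cup_a, cup_b, tamper from where it was at the start of the episode above 0.02 m).
It also fails if it takes over 72 s, if anything falls off the work surface, if the arm or the gripper's body presses on something with over 40 N, if the wrist force passes 120 N, or if a joint passes its speed limit or range.

## Working session

There is one attempt and no reset: what is moved stays moved. The work goes in short steps, Python scripts to look and compute and a tool call to move; the robot and the scene stay as the last step left them, time stands still between calls to the robot, and variables do not carry over. Pictures are saved under pics/ and viewed, about 8 in all and at most 12, crops included, and the job is handed in when it is done.

Besides the shell and the picture viewer there is one more tool, called after ">>>" as name(argument=value, ...), one argument or row to a line, values as JSON. jog_arm: Moves the arm, as the interface text tells. Its arguments: {"type":"object","properties":{"series":{"type":"array","items":{"type":"array"}}},"required":["series"]}

```bash
mkdir -p pics && python3 - <<'E'
from station import *
import cv2,numpy as np
for n in("scene","top","wrist"):
    im=capture(n); cv2.imwrite(f"pics/{n}0.png",im[:,:,::-1]); i=camera_info(n); R=cv2.Rodrigues(np.array(i['rvec']))[0]
    print(n,i['fx'],i['k1'],(-R.T@np.array(i['tvec'])).round(3),R[2].round(2))
a=cv2.imread("pics/scene0.png")
print(sense())
E
```

```text
scene 519.3948074550029 -0.06730665266709494 [1.25  0.916 1.255] [-0.49 -0.56 -0.67]
top 431.8162285504063 0.04089561623570159 [0.3   0.015 1.423] [ 0.12  0.   -0.99]
wrist 365.70203080990854 0.020754775531424907 [0.26  0.571 0.384] [-0.23  0.07 -0.97]
{'time_s': 0.15, 'joints': array([ 8.64367465e+01,  2.20800985e+01,  3.98259121e-01, -2.25481597e-02,
       -6.84118132e+01, -1.48183795e+01]), 'joint_velocities': array([-0.13860548, -0.12396029,  0.17188832,  0.07090941, -0.05218286,
        0.05999496]), 'effort': array([-9.54155803e-04, -3.91051304e+01,  1.87588406e+01,  4.22238708e+00,
        1.23680447e-02, -1.37094157e-04]), 'tcp_pos': array([0.19690436, 0.59268875, 0.22171485]), 'ee_rot': array([[-3.15482143e-01, -4.66812351e-04,  9.48931399e-01],
       [-9.48930037e-01, -1.60861591e-03, -3.15482482e-01],
       [ 1.67373727e-03, -9.99998597e-01,  6.45173335e-05]]), 'wrist_force': array([0.09829888, 0.59669881, 0.50467292]), 'moment': array([-0.0425354 ,  0.0350704 ,  0.04233843]), 'gripper_width': 0.9951959701740488}
```

View pics/scene0.png

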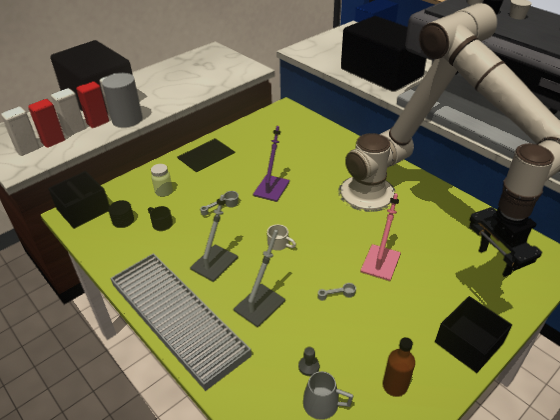

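View pics/top0.png

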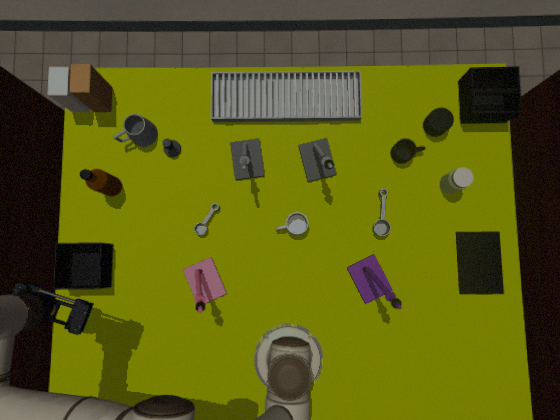

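Candidates. Scoops: top (381,229)→(383,193) is the longer one and (201,229)→(215,207) the shorter. Stands: grey at (318,160) and (247,160). Pink at (205,282) and purple at (372,280) are decoys. Next I'll check the choice in one close crop.

```bash
python3 - <<'E'
import cv2,numpy as np
s=cv2.imread("pics/scene0.png");t=cv2.imread("pics/top0.png")
g=lambda a:cv2.resize(np.clip(a.astype(float)*1.6,0,255).astype(np.uint8),(400,300),interpolation=cv2.INTER_CUBIC)
a=np.vstack([np.hstack([g(s[180:330,140:340]),g(t[120:210,220:340])]),np.hstack([g(t[180:255,340:440]),g(t[180:255,170:270])])])
cv2.imwrite("pics/crop1.png",a)
E
```

```text
(no output)
```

View pics/crop1.png

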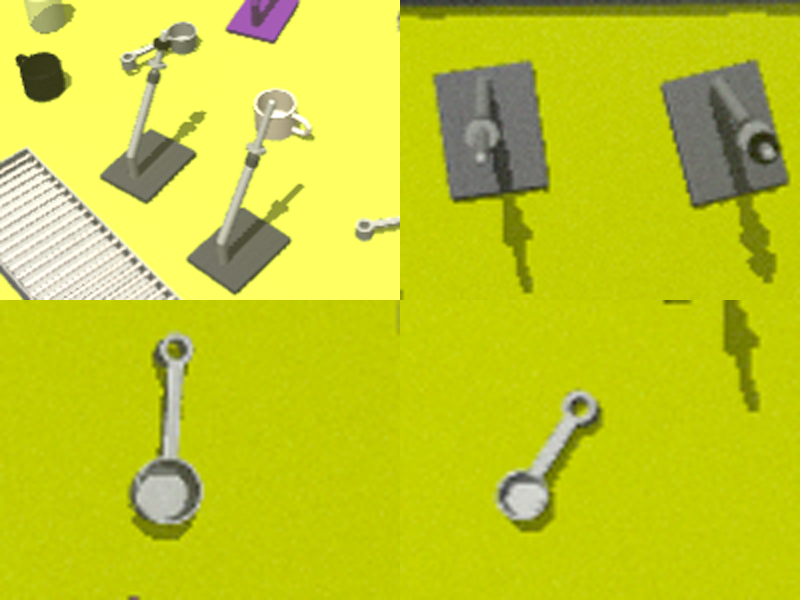

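Bottom-left crop: the longer scoop, with eye at top px (383,193) and bowl at (381,229). Top-right crop: the stand on the right has the black collar (top px about 328,163). In the scene it is the left stand, with its collar near (221,202). The choice holds, so now coarse positions.

```bash
cat > h.py <<'E'
from station import *
import cv2,numpy as np
from scipy.spatial.transform import Rotation as Ro
def ray(i,uv):
    d=np.array([(uv[0]-i['cx'])/i['fx'],(uv[1]-i['cy'])/i['fy']]); s=d.copy()
    for _ in range(20): s=d/(1+i['k1']*(s@s))
    R=cv2.Rodrigues(np.array(i['rvec'],float))[0]
    v=R.T@np.array([*s,1]); return -R.T@np.array(i['tvec']),v/np.linalg.norm(v)
def plane(i,uv,z):
    c,v=ray(i,uv); return c+v*(z-c[2])/v[2]
def proj(i,P):
    R=cv2.Rodrigues(np.array(i['rvec'],float))[0]; p=R@np.array(P)+np.array(i['tvec']); s=p[:2]/p[2]; s=s*(1+i['k1']*(s@s))
    return np.array([i['fx']*s[0]+i['cx'],i['fy']*s[1]+i['cy']])
def tri(obs):
    A=np.zeros((3,3));b=np.zeros(3);o=[ray(i,u) for i,u in obs]
    for c,v in o: M=np.eye(3)-np.outer(v,v);A+=M;b+=M@c
    P=np.linalg.solve(A,b); return P,[np.linalg.norm((np.eye(3)-np.outer(v,v))@(P-c)) for c,v in o]
def delta(pt,Rt):
    "shift in tool axes and rotvec (deg) to target"
    s=sense();R=s['ee_rot'];return R.T@(np.array(pt)-s['tcp_pos']),np.degrees(Ro.from_matrix(R.T@Rt).as_rotvec())
E
python3 - <<'E'
from h import *
np.set_printoptions(precision=4,suppress=True)
t=camera_info("top");s=camera_info("scene")
print("bowl",plane(t,(340+167*.25,180+190*.25),.038),"eye",plane(t,(340+175*.25,180+50*.25),.038))
print("collar tri",tri([(t,(328,163)),(s,(221.5,202))]))
for n,u in(("plate corners",[(665,85),(757,62),(787,183),(695,206)]),):
    for p in u: print(n,plane(t,(220+(p[0]-400)*.3,120+p[1]*.3),.01))
print("pole foot",plane(t,(220+320*.3,120+82*.3),.01))
for n in ("cup",): print(plane(t,(403,151),.055),plane(t,(298,224),.055),plane(t,(461,178),.05))
w=camera_info("wrist");S=sense();R=S['ee_rot']
c,_=ray(w,(280,210));Rw=cv2.Rodrigues(np.array(w['rvec']))[0]
print("cam in tool",R.T@(c-S['tcp_pos']),(Rw@R))
E
```

```text
bowl [ 0.4121 -0.3037  0.038 ] eye [ 0.5256 -0.3142  0.038 ]
collar tri (array([ 0.5804, -0.1146,  0.2209]), [np.float64(0.0020741983735301423), np.float64(0.0020741983735298435)])
plate corners [ 0.6923 -0.0448  0.01  ]
plate corners [ 0.715  -0.1377  0.01  ]
plate corners [ 0.5909 -0.1652  0.01  ]
plate corners [ 0.5685 -0.0731  0.01  ]
pole foot [ 0.6948 -0.1001  0.01  ]
[ 0.6578 -0.3766  0.055 ] [ 0.424  -0.0348  0.055 ] [ 0.5682 -0.5587  0.05  ]
cam in tool [ 0.0005 -0.1626  0.0668] [[ 1.     -0.0013 -0.0008]
 [-0.0011 -0.2431 -0.97  ]
 [ 0.0011  0.97   -0.2431]]
```

```bash
cat >> h.py <<'E'
def fr(sx,sz): # tool rotation for scoop axes: tool x=+sy, y=-sz, z=-sx
    sy=np.cross(sz,sx);return np.column_stack([sy,-sz,-sx])
def plan(p0,R0,pt,Rt,n,rv=None,g=.087):
    if rv is None: rv=Ro.from_matrix(R0.T@Rt).as_rotvec()
    out=[]
    for k in range(n):
        Rk=R0@Ro.from_rotvec(rv*k/n).as_matrix()
        out.append([(Rk.T@(np.array(pt)-p0)/n).round(4).tolist(),np.degrees(rv/n).round(2).tolist(),g])
    return out
E
python3 - <<'E'
from h import *
S=sense();p0=S['tcp_pos']+[0,0,.2];R0=S['ee_rot']
a=np.radians(-5.3);sx=np.array([np.cos(a),np.sin(a),0]);Rt=fr(sx,np.array([0,0,1.]))
P=np.array([.412,-.304,0])+.08*sx
rv=Ro.from_matrix(R0.T@Rt).as_rotvec();print(np.degrees(rv),P)
for r in plan(p0,R0,[P[0],P[1],.42],Rt,20): print(r)
E
```

```text
[-1.40299585e-01  1.66909999e+02  1.06415114e-02] [ 0.49165798 -0.31138965  0.        ]
[[0.0382, 0.0002, 0.0282], [-0.01, 8.35, 0.0], 0.087]
[[0.0337, 0.0001, 0.0335], [-0.01, 8.35, 0.0], 0.087]
[[0.0285, 0.0001, 0.038], [-0.01, 8.35, 0.0], 0.087]
[[0.0227, 0.0001, 0.0418], [-0.01, 8.35, 0.0], 0.087]
[[0.0164, 0.0001, 0.0446], [-0.01, 8.35, 0.0], 0.087]
[[0.0097, 0.0001, 0.0465], [-0.01, 8.35, 0.0], 0.087]
[[0.0029, 0.0001, 0.0475], [-0.01, 8.35, 0.0], 0.087]
[[-0.004, 0.0001, 0.0474], [-0.01, 8.35, 0.0], 0.087]
[[-0.0109, 0.0001, 0.0463], [-0.01, 8.35, 0.0], 0.087]
[[-0.0175, 0.0001, 0.0442], [-0.01, 8.35, 0.0], 0.087]
[[-0.0237, 0.0001, 0.0412], [-0.01, 8.35, 0.0], 0.087]
[[-0.0294, 0.0001, 0.0373], [-0.01, 8.35, 0.0], 0.087]
[[-0.0345, 0.0001, 0.0327], [-0.01, 8.35, 0.0], 0.087]
[[-0.0389, 0.0001, 0.0273], [-0.01, 8.35, 0.0], 0.087]
[[-0.0425, 0.0001, 0.0214], [-0.01, 8.35, 0.0], 0.087]
[[-0.0451, 0.0001, 0.015], [-0.01, 8.35, 0.0], 0.087]
[[-0.0468, 0.0001, 0.0083], [-0.01, 8.35, 0.0], 0.087]
[[-0.0475, 0.0001, 0.0014], [-0.01, 8.35, 0.0], 0.087]
[[-0.0472, 0.0001, -0.0055], [-0.01, 8.35, 0.0], 0.087]
[[-0.0459, 0.0001, -0.0123], [-0.01, 8.35, 0.0], 0.087]
```

>>> jog_arm(
  series=[
    [[0, -0.05, 0], [0, 0, 0], 0.087],
    [[0, -0.05, 0], [0, 0, 0], 0.087],
    [[0, -0.05, 0], [0, 0, 0], 0.087],
    [[0, -0.05, 0], [0, 0, 0], 0.087],
  ],
)

```text
time_s: 0.65
tcp_pos: [0.1969, 0.5927, 0.4239]
ee_rot: [[-0.315, -0.0, 0.949], [-0.949, -0.0, -0.315], [0.0, -1.0, -0.0]]
wrist_force: [-0.1, 1.0, 0.2]
gripper_width: 1.0
```

>>> jog_arm(
  series=[
    [[0.038, 0, 0.028], [0, 8.35, 0], 0.087],
    [[0.034, 0, 0.0335], [0, 8.35, 0], 0.087],
    [[0.0285, 0, 0.038], [0, 8.35, 0], 0.087],
    [[0.0227, 0, 0.042], [0, 8.35, 0], 0.087],
    [[0.0164, 0, 0.0446], [0, 8.35, 0], 0.087],
    [[0.0097, 0, 0.0465], [0, 8.35, 0], 0.087],
    [[0.003, 0, 0.0475], [0, 8.35, 0], 0.087],
    [[-0.004, 0, 0.0475], [0, 8.35, 0], 0.087],
    [[-0.011, 0, 0.0463], [0, 8.35, 0], 0.087],
    [[-0.0175, 0, 0.0442], [0, 8.35, 0], 0.087],
  ],
)

```text
time_s: 1.9
tcp_pos: [0.3442, 0.1393, 0.4225]
ee_rot: [[-0.978, 0.0, -0.21], [0.21, 0.0, -0.978], [-0.0, -1.0, -0.0]]
wrist_force: [0.9, 0.0, -0.1]
gripper_width: 0.999
```

>>> jog_arm(
  series=[
    [[-0.0237, 0, 0.041], [0, 8.35, 0], 0.087],
    [[-0.0294, 0, 0.0373], [0, 8.35, 0], 0.087],
    [[-0.0345, 0, 0.0327], [0, 8.35, 0], 0.087],
    [[-0.039, 0, 0.0273], [0, 8.35, 0], 0.087],
    [[-0.0425, 0, 0.0214], [0, 8.35, 0], 0.087],
    [[-0.045, 0, 0.015], [0, 8.35, 0], 0.087],
    [[-0.0468, 0, 0.0083], [0, 8.35, 0], 0.087],
    [[-0.0475, 0, 0.0014], [0, 8.35, 0], 0.087],
    [[-0.0472, 0, -0.0055], [0, 8.35, 0], 0.087],
    [[-0.046, 0, -0.0123], [0, 8.35, 0], 0.087],
  ],
)

```text
time_s: 3.15
tcp_pos: [0.4913, -0.3126, 0.4221]
ee_rot: [[0.099, -0.0, -0.995], [0.995, 0.0, 0.099], [0.0, -1.0, 0.001]]
wrist_force: [1.2, 0.3, 0.4]
gripper_width: 1.003
```

>>> jog_arm(
  series=[
    [[0, 0.05, 0], [0, 0, 0], 0.087],
    [[0, 0.06, 0], [0, 0, 0], 0.087],
    [[0, 0.06, 0], [0, 0, 0], 0.087],
    [[0, 0.05, 0], [0, 0, 0], 0.087],
    [[0, 0, 0], [0, 0, 0], 0.087],
    [[0, 0, 0], [0, 0, 0], 0.087],
  ],
)

```text
time_s: 3.9
tcp_pos: [0.4924, -0.3118, 0.2048]
ee_rot: [[0.093, 0.003, -0.996], [0.996, -0.002, 0.093], [-0.002, -1.0, -0.003]]
wrist_force: [0.5, 0.8, 0.8]
gripper_width: 0.998
```

```bash
python3 - <<'E'
from h import *
np.set_printoptions(precision=4,suppress=True)
w=camera_info("wrist");im=capture("wrist");cv2.imwrite("pics/w1.png",im[:,:,::-1]);print(sense()['tcp_pos'],sense()['ee_rot'])
import pickle;pickle.dump(w,open("w1.pkl","wb"))
E
```

```text
[ 0.4928 -0.3118  0.2055] [[ 0.0932  0.0046 -0.9956]
 [ 0.9956 -0.0024  0.0932]
 [-0.002  -1.     -0.0049]]
```

View pics/w1.png

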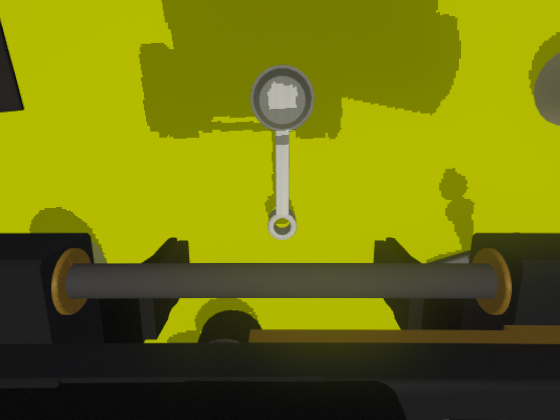

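The scoop is seen whole: bowl rim centre at about (282,98), eye centre at about (282,226), handle nearly vertical in the picture. Now I'll measure it.

```bash
python3 - <<'E'
from h import *
import pickle
np.set_printoptions(precision=4,suppress=True)
w=pickle.load(open("w1.pkl","rb"));im=cv2.imread("pics/w1.png")
hsv=cv2.cvtColor(im,cv2.COLOR_BGR2HSV)
m=((hsv[...,1]<110)).astype(np.uint8)*255;m[:55]=0;m[240:]=0;m[:,:230]=0;m[:,340:]=0
h=m.copy();h[:140]=0;h[212:]=0
k=cv2.connectedComponents(m)
c=[x for x in cv2.findContours(m,0,1)[0] if cv2.contourArea(x)>500]
pts=np.vstack(c)[:,0]
b=pts[(pts[:,1]<122)];e=pts[pts[:,1]>216]
print("bowl",cv2.minEnclosingCircle(b.astype(np.float32)),"eye",cv2.minEnclosingCircle(e.astype(np.float32)))
B=cv2.minEnclosingCircle(b.astype(np.float32))[0];E=cv2.minEnclosingCircle(e.astype(np.float32))[0]
Pb,Pe=plane(w,B,.038),plane(w,E,.038);print(Pb,Pe,np.linalg.norm(Pb-Pe))
ys,xs=np.nonzero(h);print("handle cols",[(y,xs[ys==y].mean()) for y in(150,165,180,195,208)])
H=[plane(w,(xs[ys==y].mean(),y),.038) for y in range(150,208)];H=np.array(H)
d=np.polyfit(H[:,0],H[:,1],1);sx=np.array([1,d[0],0]);sx/=np.linalg.norm(sx);print("az",np.degrees(np.arctan(d[0])),np.degrees(np.arctan2(*(Pe-Pb)[1::-1])))
sx=(Pe-Pb);sx[2]=0;sx/=np.linalg.norm(sx)
G=((Pe+Pb)/2)+sx*(.080-.0575);G[2]=.015
Rt=fr(sx,np.array([0,0,1.]));print("TCP grasp",G,sx,"delta",delta(G,Rt), "tcp px",proj(w,sense()['tcp_pos']))
np.save("sx.npy",sx)
E
```

```text
bowl ((282.0, 97.29412078857422), 32.84686279296875) eye ((282.0, 225.5), 14.705541610717773)
[ 0.4125 -0.305   0.038 ] [ 0.5273 -0.3157  0.038 ] 0.115389245207326
handle cols [(150, np.float64(281.5)), (165, np.float64(281.5)), (180, np.float64(282.0)), (195, np.float64(282.0)), (208, np.float64(282.0))]
az -4.688791226085585 -5.353898405161701
TCP grasp [ 0.4923 -0.3124  0.015 ] [ 0.9956 -0.0933  0.    ] delta (array([-0.0003,  0.1905,  0.0013]), array([ 0.2782,  0.0083, -0.1141])) tcp px [283.0854 259.2065]
```

>>> jog_arm(
  series=[
    [[0, 0.05, -0.005], [0.28, 0, -0.1], 0.06],
    [[0, 0.05, 0], [0, 0, 0], 0.05],
    [[0, 0.045, 0], [0, 0, 0], 0.04],
    [[0, 0.03, 0], [0, 0, 0], 0.04],
    [[0, 0.0155, 0], [0, 0, 0], 0.04],
    [[0, 0, 0], [0, 0, 0], 0.04],
    [[0, 0, 0], [0, 0, 0], 0.04],
    [[0, 0, 0], [0, 0, 0], 0.04],
  ],
)

```text
time_s: 4.95
tcp_pos: [0.4965, -0.3116, 0.0136]
ee_rot: [[0.094, -0.002, -0.996], [0.996, 0.001, 0.094], [0.001, -1.0, 0.002]]
wrist_force: [-0.2, 1.2, -0.0]
gripper_width: 0.463
```

>>> jog_arm(
  series=[
    [[0, 0, 0], [0, 0, 0], 0.02],
    [[0, 0, 0], [0, 0, 0], 0.0],
    [[0, 0, 0], [0, 0, 0], 0.0],
    [[0, 0, 0], [0, 0, 0], 0.0],
    [[0, 0, 0], [0, 0, 0], 0.0],
    [[0, 0, 0], [0, 0, 0], 0.0],
  ],
)

```text
time_s: 5.7
tcp_pos: [0.4954, -0.3113, 0.012]
ee_rot: [[0.094, -0.005, -0.996], [0.996, 0.002, 0.094], [0.002, -1.0, 0.005]]
wrist_force: [-0.2, -0.4, -0.4]
gripper_width: 0.131
```

Gripped: opening 11.4 mm on the 12 mm bar. Next I'll lift, then view the collar stand from two places with the wrist camera.

>>> jog_arm(
  series=[
    [[0, -0.02, 0], [0, 0, 0], 0],
    [[0, -0.05, 0], [0, 0, 0], 0],
    [[0, -0.055, 0], [0, 0, 0], 0],
    [[0, -0.055, 0], [0, 0, 0], 0],
    [[0, -0.055, 0], [0, 0, 0], 0],
    [[0, -0.055, 0], [0, 0, 0], 0],
    [[0.03, -0.03, -0.05], [0, 0, 0], 0],
    [[0.03, -0.03, -0.05], [0, 0, 0], 0],
    [[0.03, -0.03, -0.05], [0, 0, 0], 0],
  ],
)

```text
time_s: 6.82
tcp_pos: [0.6485, -0.2391, 0.3882]
ee_rot: [[0.094, -0.005, -0.996], [0.996, 0.003, 0.094], [0.002, -1.0, 0.005]]
wrist_force: [1.4, -1.1, -0.7]
gripper_width: 0.129
```

>>> jog_arm(
  series=[
    [[0, 0, 0], [0, 0, 0], 0],
    [[0, 0, 0], [0, 0, 0], 0],
    [[0, 0, 0], [0, 0, 0], 0],
  ],
)

```text
time_s: 7.2
tcp_pos: [0.6463, -0.2406, 0.3868]
ee_rot: [[0.095, -0.006, -0.995], [0.996, 0.002, 0.095], [0.002, -1.0, 0.006]]
wrist_force: [-0.8, 0.2, -1.2]
gripper_width: 0.131
```

```bash
python3 - <<'E'
from h import *
import pickle
w=camera_info("wrist");im=capture("wrist");cv2.imwrite("pics/w2.png",im[:,:,::-1]);print(sense()['tcp_pos'],sense()['joints'])
pickle.dump(w,open("w2.pkl","wb"))
print(proj(w,[.58,-.115,.22]))
E
```

```text
[ 0.64633581 -0.24073183  0.38720531] [-7.07387772e+00  2.64844424e+01  3.02503259e+01 -9.29696158e-02
 -9.40957154e+01 -8.83774455e+01]
[419.47738502 101.64553144]
```

View pics/w2.png

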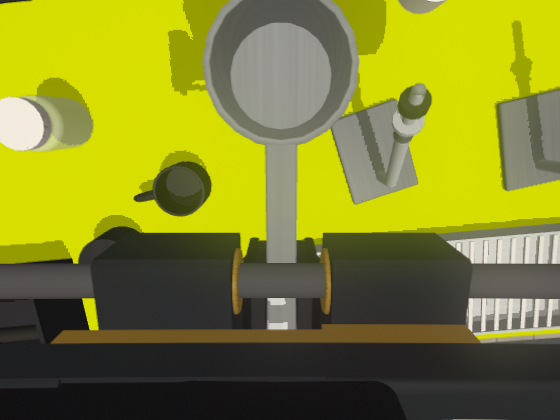

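The scoop is held straight (bowl at (281,65), handle along col 282). The collar stand is clearly seen: tip (420,88), collar (414,103), flange (406,122), pole down to (392,183). Now the second view, from the other side.

>>> jog_arm(
  series=[
    [[0.048, 0, 0], [0, 0, 0], 0],
    [[0.048, 0, 0], [0, 0, 0], 0],
    [[0.048, 0, 0], [0, 0, 0], 0],
    [[0.048, 0, 0], [0, 0, 0], 0],
    [[0.048, 0, 0], [0, 0, 0], 0],
    [[0, 0, 0], [0, 0, 0], 0],
    [[0, 0, 0], [0, 0, 0], 0],
    [[0, 0, 0], [0, 0, 0], 0],
    [[0, 0, 0], [0, 0, 0], 0],
  ],
)

```text
time_s: 8.38
tcp_pos: [0.6699, -0.0024, 0.3878]
ee_rot: [[0.096, -0.005, -0.995], [0.995, 0.002, 0.096], [0.002, -1.0, 0.005]]
wrist_force: [-0.3, 0.3, -0.8]
gripper_width: 0.128
```

```bash
python3 - <<'E'
from h import *
import pickle
w=camera_info("wrist");im=capture("wrist");cv2.imwrite("pics/w3.png",im[:,:,::-1]);print(sense()['tcp_pos'],sense()['joints'])
pickle.dump(w,open("w3.pkl","wb"))
a=cv2.imread("pics/w2.png")[60:210,320:440];p=proj(w,[.59,-.115,.19]);print(p)
x,y=int(max(p[0]-70,0)),int(max(p[1]-90,0));b=im[y:y+150,x:x+120,::-1];print(x,y)
f=lambda q:cv2.resize(q,(400,500),interpolation=cv2.INTER_NEAREST)
cv2.imwrite("pics/c3.png",np.hstack([f(a),f(b)]))
E
```

```text
[ 0.66998103 -0.00222974  0.38777733] [  13.52179136   24.10224207   26.6153697    -0.18334001  -92.74013354
 -108.99947731]
[156.10923872 113.00698405]
86 23
```

View pics/c3.png

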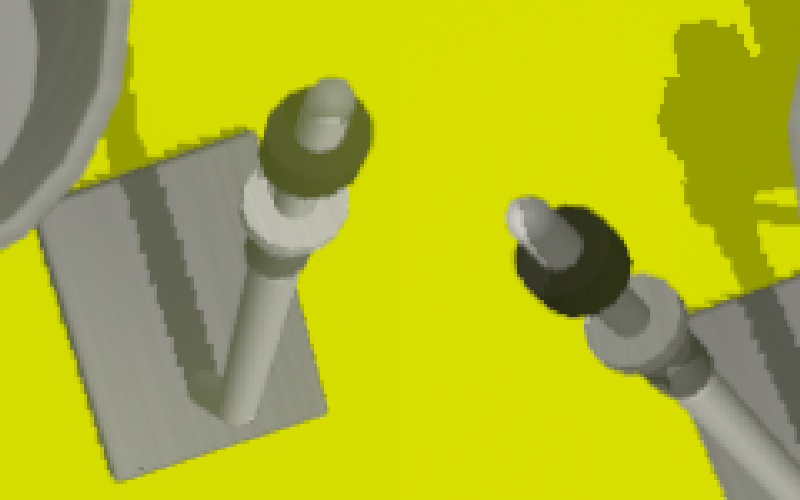

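Left crop (view 2): tip at crop (328,101), collar (317,142), flange (296,210), pole foot (238,417). Right crop (view 3): tip (530,220), collar (573,262), flange (637,324), pole (750,433). Now I'll intersect the two axis planes.

```bash
cat > ax.py <<'E'
from h import *
import pickle
np.set_printoptions(precision=4,suppress=True)
w2=pickle.load(open("w2.pkl","rb"));w3=pickle.load(open("w3.pkl","rb"))
L=[(320+x*.3-.35,60+y*.3-.35) for x,y in[(328,101),(317,142),(296,210),(238,417)]]
Rr=[(86+x*.3-.35,23+y*.3-.35) for x,y in[(530,220),(573,262),(637,324),(750,433)]]
def pl(w,u):
    r=np.array([ray(w,p)[1] for p in u]);return ray(w,u[0])[0],np.linalg.svd(r)[2][2]
(c2,n2),(c3,n3)=pl(w2,L),pl(w3,Rr)
z=np.cross(n2,n3);z/=np.linalg.norm(z);z*=np.sign(z[2])
A=np.array([n2,n3,[0,0,1]]);O=np.linalg.solve(A,[n2@c2,n3@c3,.19])
E
python3 - <<'E'
from ax import *
print("O",O,"z",z,"tilt",np.degrees(np.arccos(z[2])),"az",np.degrees(np.arctan2(z[1],z[0])))
for n,a,b in zip(("tip","collar","flange"),L,Rr):
    P,e=tri([(w2,a),(w3,b)]);print(n,P,e,"z along",(P-O)@z,"off",np.linalg.norm((P-O)-((P-O)@z)*z))
t,s=camera_info("top"),camera_info("scene")
for k in(-.1,.025,.05): P=O+k*z;print(proj(t,P),proj(s,P))
E
```

```text
O [ 0.5094 -0.0868  0.19  ] z [-0.2869 -0.2366  0.9283] tilt 21.831253018371886 az -140.48482406474318
tip [ 0.5625 -0.0434  0.0189] [np.float64(0.00046504349188797143), np.float64(0.0004650434918880942)] z along -0.18430602086556008 off 0.0002842004551713657
collar [ 0.5783 -0.0304 -0.0311] [np.float64(0.00028461801956328013), np.float64(0.00028461801956335164)] z along -0.2383746335636784 off 0.0004949387869008907
flange [ 0.6106 -0.0053 -0.1343] [np.float64(0.0018993110284868263), np.float64(0.0018993110284871012)] z along -0.3493562324257415 off 0.0014681374011253476
[307.1225 186.1701] [244.5204 232.8121]
[320.0447 191.2645] [245.1382 195.9136]
[322.9387 192.405 ] [245.2685 188.2978]
```

Slip on my side: the right crop starts at composite column 400. Correcting that.

```bash
sed -i 's/(86+x\*/(86+(x-400)*/' ax.py && python3 - <<'E'
from ax import *
print("O",O,"z",z,"tilt",np.degrees(np.arccos(z[2])),"az",np.degrees(np.arctan2(z[1],z[0])))
for n,a,b in zip(("tip","collar","flange"),L,Rr):
    P,e=tri([(w2,a),(w3,b)]);print(n,P,e[0],"z along",(P-O)@z,"off",np.linalg.norm((P-O)-((P-O)@z)*z))
t,s=camera_info("top"),camera_info("scene")
for k in(-.1,.025,.05): P=O+k*z;print(proj(t,P),proj(s,P))
E
```

```text
O [ 0.5979 -0.1142  0.19  ] z [-0.5028 -0.1432  0.8525] tilt 31.520700057657585 az -164.1034187982771
tip [ 0.5707 -0.122   0.236 ] 7.568528886304648e-05 z along 0.053921795562299216 off 2.763617925781256e-05
collar [ 0.5801 -0.1192  0.2204] 1.800694150155464e-05 z along 0.03554063052964985 off 0.0002003254065736089
flange [ 0.5972 -0.115   0.1918] 0.0008399411121497315 z along 0.001983889844684212 off 0.0006361076317717905
[318.4995 150.8772] [209.9565 241.7448]
[328.2172 162.6339] [219.2456 204.4435]
[330.3787 165.2475] [221.1523 196.8095]
```

```bash
cat >> ax.py <<'E'
a=np.radians(-165.5);hh=np.array([np.cos(a),np.sin(a),0]);U=np.array([0,0,1.])
zs=.5*hh+np.cos(np.pi/6)*U; xs=-np.cos(np.pi/6)*hh+.5*U; ys=np.cross(zs,xs)
Pc=np.array([.5795,-.1192,.2210]); O=Pc-.0355*zs
RT=fr(xs,zs); EO=np.array([0,-.0005,-.031])
def tcp(s,dx=0,dy=0): return O+s*zs+dx*xs+dy*ys-RT@EO
def eye():
    S=sense();return np.column_stack([xs,ys,zs]).T@(S['tcp_pos']+S['ee_rot']@EO-O),S
E
python3 - <<'E'
from ax import *
S=sense();print(O,tcp(.085))
for r in plan(S['tcp_pos'],S['ee_rot'],tcp(.165),RT,10): print(r)
E
```

```text
[ 0.5967 -0.1148  0.1903] [ 0.5298 -0.1321  0.2479]
[[-0.0156, 0.0071, 0.0164], [-2.99, -1.96, -0.51], 0.087]
[[-0.0151, 0.0061, 0.0173], [-2.99, -1.96, -0.51], 0.087]
[[-0.0146, 0.005, 0.0181], [-2.99, -1.96, -0.51], 0.087]
[[-0.014, 0.0039, 0.0188], [-2.99, -1.96, -0.51], 0.087]
[[-0.0134, 0.0028, 0.0195], [-2.99, -1.96, -0.51], 0.087]
[[-0.0127, 0.0017, 0.02], [-2.99, -1.96, -0.51], 0.087]
[[-0.012, 0.0005, 0.0205], [-2.99, -1.96, -0.51], 0.087]
[[-0.0113, -0.0007, 0.0209], [-2.99, -1.96, -0.51], 0.087]
[[-0.0106, -0.0019, 0.0212], [-2.99, -1.96, -0.51], 0.087]
[[-0.0098, -0.0031, 0.0214], [-2.99, -1.96, -0.51], 0.087]
```

>>> jog_arm(
  series=[
    [[-0.0156, 0.007, 0.0164], [-3, -1.96, -0.5], 0],
    [[-0.015, 0.006, 0.0173], [-3, -1.96, -0.5], 0],
    [[-0.0146, 0.005, 0.018], [-3, -1.96, -0.5], 0],
    [[-0.014, 0.004, 0.0188], [-3, -1.96, -0.5], 0],
    [[-0.0134, 0.003, 0.0195], [-3, -1.96, -0.5], 0],
    [[-0.0127, 0.0017, 0.02], [-3, -1.96, -0.5], 0],
    [[-0.012, 0.0005, 0.0205], [-3, -1.96, -0.5], 0],
    [[-0.0113, -0.0007, 0.021], [-3, -1.96, -0.5], 0],
    [[-0.0106, -0.002, 0.021], [-3, -1.96, -0.5], 0],
    [[-0.01, -0.003, 0.0214], [-3, -1.96, -0.5], 0],
  ],
)

```text
time_s: 9.68
tcp_pos: [0.4906, -0.142, 0.3172]
ee_rot: [[-0.253, 0.486, -0.836], [0.967, 0.125, -0.22], [-0.003, -0.865, -0.502]]
wrist_force: [0.3, 0.1, -0.3]
gripper_width: 0.129
```

>>> jog_arm(
  series=[
    [[0, 0.03, 0], [0, 0, 0], 0],
    [[0, 0.025, 0], [0, 0, 0], 0],
    [[0, 0.01, 0], [0, 0, 0], 0],
    [[0, 0, 0], [0, 0, 0], 0],
    [[0, 0, 0], [0, 0, 0], 0],
    [[0, 0, 0], [0, 0, 0], 0],
  ],
)

```text
time_s: 10.42
tcp_pos: [0.5235, -0.1334, 0.262]
ee_rot: [[-0.252, 0.486, -0.837], [0.968, 0.125, -0.219], [-0.002, -0.865, -0.502]]
wrist_force: [0.1, 0.5, -0.8]
gripper_width: 0.128
```

```bash
python3 - <<'E'
from ax import *
e,S=eye();print("eye",e,S['tcp_pos'],"delta to s=.085",delta(tcp(.085),RT),S['wrist_force'],S['moment'])
o=[]
for n in("scene","wrist"):
    i=camera_info(n);im=capture(n)[:,:,::-1];cv2.imwrite(f"pics/{n}4.png",im);pickle.dump(i,open(f"{n}4.pkl","wb"))
    for k in(0,.04,.06): print(n,proj(i,O+k*zs))
    print("eye",proj(i,O+e@np.array([xs,ys,zs])))
    o.append(im)
a=cv2.resize(np.clip(o[0][150:250,170:270].astype(float)*1.5,0,255).astype(np.uint8),(500,500),interpolation=cv2.INTER_CUBIC);b=cv2.resize(o[1][240:420,200:360],(300,338))
c=np.zeros((500,800,3),np.uint8);c[:,:500]=a;c[:338,500:]=b;cv2.imwrite("pics/c4.png",c)
E
```

```text
eye [0.0015 0.0004 0.1005] [ 0.5235 -0.1334  0.262 ] delta to s=.085 (array([-0.0002,  0.0154,  0.0016]), array([ 0.1249,  0.1723, -0.0619])) [ 0.1113  0.4693 -0.8046] [-0.2701  0.9656  0.0007]
scene [217.5428 211.7009]
scene [220.5075 199.6381]
scene [222.0068 193.5451]
eye [224.8812 181.1578]
wrist [282.2617 245.0589]
wrist [282.3113 266.1822]
wrist [282.3427 279.5587]
eye [283.1546 318.3319]
```

View pics/c4.png

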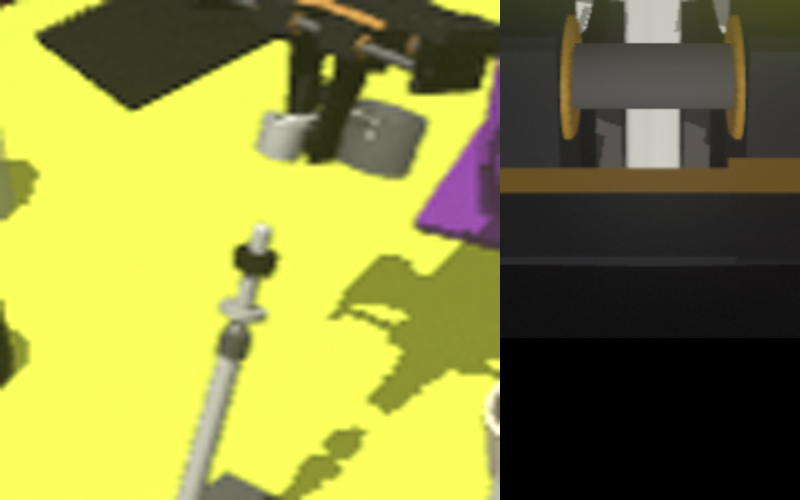

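The scene view agrees with the model. The eye mouth is at crop (280,152), and the peg axis extended passes at (282,152). Now a slow approach onto the tip.

>>> jog_arm(
  series=[
    [[0, 0.01, 0.001], [0.1, 0.1, 0], 0],
    [[0, 0.01, 0], [0, 0, 0], 0],
    [[0, 0.007, 0], [0, 0, 0], 0],
    [[0, 0.005, 0], [0, 0, 0], 0],
    [[0, 0.004, 0], [0, 0, 0], 0],
    [[0, 0.003, 0], [0, 0, 0], 0],
    [[0, 0.003, 0], [0, 0, 0], 0],
    [[0, 0.002, 0], [0, 0, 0], 0],
    [[0, 0, 0], [0, 0, 0], 0],
    [[0, 0, 0], [0, 0, 0], 0],
  ],
)

```text
time_s: 11.78
tcp_pos: [0.5439, -0.1281, 0.2225]
ee_rot: [[-0.251, 0.483, -0.839], [0.968, 0.124, -0.218], [-0.001, -0.867, -0.499]]
wrist_force: [0.3, 0.2, 0.2]
gripper_width: 0.133
```

```bash
python3 - <<'E'
from ax import *
M=np.array([xs,ys,zs])
for _ in range(3):
    e,S=eye();print("eye",e*1000,"F",M@S['wrist_force'],"M",M@S['moment']);capture("top")
im=capture("scene");cv2.imwrite("pics/scene5.png",im[:,:,::-1])
E
```

```text
eye [-0.0685  0.3777 55.612 ] F [ 0.3937  0.1338 -0.0406] M [ 0.0108  1.027  -0.0326]
eye [-0.067   0.3422 55.6679] F [-0.3546  1.0797 -1.6745] M [-0.0073  0.9271  0.0248]
eye [-0.0413  0.3546 55.6366] F [-0.3322 -0.4257 -1.0701] M [-0.0159  1.0163 -0.0146]
```

>>> jog_arm(
  series=[
    [[0, 0.002, 0], [0, 0, 0], 0],
    [[0, 0.002, 0], [0, 0, 0], 0],
    [[0, 0.002, 0], [0, 0, 0], 0],
    [[0, 0.002, 0], [0, 0, 0], 0],
    [[0, 0, 0], [0, 0, 0], 0],
    [[0, 0, 0], [0, 0, 0], 0],
  ],
)

```text
time_s: 12.72
tcp_pos: [0.5476, -0.127, 0.2153]
ee_rot: [[-0.251, 0.483, -0.839], [0.968, 0.124, -0.218], [-0.001, -0.867, -0.499]]
wrist_force: [0.5, 0.1, -1.2]
gripper_width: 0.128
```

```bash
cat > st.py <<'E'
from ax import *
M=np.array([xs,ys,zs]);F=[]
for _ in range(5):
    e,S=eye();F.append(np.r_[M@S['wrist_force'],M@S['moment']]);im=capture("scene")
print("eye mm",e*1000,"F",np.mean(F,0),"t",S['time_s'],"w",S['gripper_width'])
E
python3 st.py; python3 - <<'E'
from ax import *
im=capture("scene")[:,:,::-1]
a=cv2.resize(np.clip(im[160:240,180:260].astype(float)*1.5,0,255).astype(np.uint8),(560,560),interpolation=cv2.INTER_CUBIC);cv2.imwrite("pics/c6.png",a)
E
```

```text
eye mm [-0.2418  0.4045 47.5464] F [-0.7455  0.2166 -0.8494  0.0408  1.1068  0.0006] t 12.925 w 0.13156442558198325
```

View pics/c6.png

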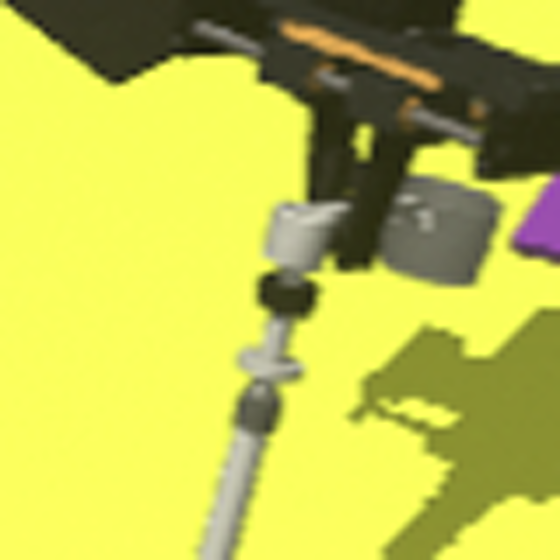

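The peg tip is inside the eye and the mouth is just above the black collar. Pushing on in 1 mm rows.

>>> jog_arm(
  series=[
    [[0, 0.001, 0], [0, 0, 0], 0],
    [[0, 0.001, 0], [0, 0, 0], 0],
    [[0, 0.001, 0], [0, 0, 0], 0],
    [[0, 0.001, 0], [0, 0, 0], 0],
    [[0, 0.001, 0], [0, 0, 0], 0],
    [[0, 0, 0], [0, 0, 0], 0],
  ],
)

```text
time_s: 13.78
tcp_pos: [0.5501, -0.1264, 0.211]
ee_rot: [[-0.251, 0.483, -0.839], [0.968, 0.124, -0.218], [-0.001, -0.867, -0.499]]
wrist_force: [-0.7, -0.4, -1.4]
gripper_width: 0.129
```

```bash
python3 st.py
```

```text
eye mm [-0.2012  0.4171 42.4497] F [-1.258  -0.2283 -0.9908 -0.0155  1.1517 -0.0077] t 13.975 w 0.13186674171636983
```

>>> jog_arm(
  series=[
    [[0, 0.001, 0], [0, 0, 0], 0],
    [[0, 0.001, 0], [0, 0, 0], 0],
    [[0, 0.001, 0], [0, 0, 0], 0],
    [[0, 0.001, 0], [0, 0, 0], 0],
    [[0, 0, 0], [0, 0, 0], 0],
  ],
)

```text
time_s: 14.65
tcp_pos: [0.5521, -0.1259, 0.2075]
ee_rot: [[-0.251, 0.483, -0.839], [0.968, 0.124, -0.218], [-0.001, -0.867, -0.499]]
wrist_force: [-1.0, -0.3, -1.5]
gripper_width: 0.129
```

```bash
python3 st.py
```

```text
eye mm [-0.1941  0.4022 38.4416] F [-1.6352  0.089  -1.0302 -0.0178  1.1972 -0.0024] t 14.85 w 0.12945002432273947
```

>>> jog_arm(
  series=[
    [[0, 0.001, 0.0005], [0, 0, 0], 0],
    [[0, 0.001, 0.0005], [0, 0, 0], 0],
    [[0, 0.001, 0], [0, 0, 0], 0],
    [[0, 0.001, 0], [0, 0, 0], 0],
    [[0, 0, 0], [0, 0, 0], 0],
  ],
)

```text
time_s: 15.52
tcp_pos: [0.5536, -0.1257, 0.2041]
ee_rot: [[-0.251, 0.484, -0.838], [0.968, 0.124, -0.218], [-0.001, -0.866, -0.5]]
wrist_force: [-2.8, 1.4, 2.6]
gripper_width: 0.131
```

```bash
python3 st.py
```

```text
eye mm [-0.6426  0.2754 34.6703] F [-0.3735  1.1272  3.6381  0.2171  0.8264 -0.014 ] t 15.725 w 0.13106332094986567
```

Contact: about 4.6 N axial, so the collar is moving. Pushing further.

>>> jog_arm(
  series=[
    [[0, 0.001, 0], [0, 0, 0], 0],
    [[0, 0.001, 0], [0, 0, 0], 0],
    [[0, 0.001, 0], [0, 0, 0], 0],
    [[0, 0.001, 0], [0, 0, 0], 0],
    [[0, 0.001, 0], [0, 0, 0], 0],
    [[0, 0.001, 0], [0, 0, 0], 0],
    [[0, 0.001, 0], [0, 0, 0], 0],
    [[0, 0.001, 0], [0, 0, 0], 0],
    [[0, 0.001, 0], [0, 0, 0], 0],
  ],
)

```text
time_s: 16.9
tcp_pos: [0.5578, -0.1246, 0.1961]
ee_rot: [[-0.251, 0.484, -0.838], [0.968, 0.124, -0.218], [-0.001, -0.866, -0.5]]
wrist_force: [-0.2, -0.1, 3.8]
gripper_width: 0.128
```

```bash
python3 st.py
```

```text
eye mm [-1.0858  0.3317 25.5   ] F [ 1.9605 -0.0099  3.601   0.0256  0.1857 -0.0142] t 17.1 w 0.13101725516332993
```

>>> jog_arm(
  series=[
    [[0, 0.001, -0.0005], [0, 0, 0], 0],
    [[0, 0.001, -0.0002], [0, 0, 0], 0],
    [[0, 0.001, 0], [0, 0, 0], 0],
    [[0, 0.0005, 0], [0, 0, 0], 0],
    [[0, 0.0005, 0], [0, 0, 0], 0],
    [[0, 0.0005, 0], [0, 0, 0], 0],
    [[0, 0.0005, 0], [0, 0, 0], 0],
  ],
)

```text
time_s: 18.02
tcp_pos: [0.5601, -0.1238, 0.1915]
ee_rot: [[-0.251, 0.482, -0.839], [0.968, 0.124, -0.218], [-0.001, -0.867, -0.498]]
wrist_force: [-1.6, -1.8, 2.1]
gripper_width: 0.13
```

```bash
python3 st.py
```

```text
eye mm [-0.8919  0.4352 20.3813] F [-1.2049 -1.5956  3.5485 -0.3754  1.0412 -0.025 ] t 18.225 w 0.1295840293073317
```

>>> jog_arm(
  series=[
    [[0, 0.0005, 0], [0, 0, 0], 0],
    [[0, 0.0005, 0], [0, 0, 0], 0],
    [[0, 0.0005, 0], [0, 0, 0], 0],
    [[0, 0.0005, 0], [0, 0, 0], 0],
  ],
)

```text
time_s: 18.77
tcp_pos: [0.5612, -0.1235, 0.1898]
ee_rot: [[-0.251, 0.482, -0.839], [0.968, 0.125, -0.218], [-0.001, -0.867, -0.498]]
wrist_force: [-3.3, -2.1, 3.2]
gripper_width: 0.129
```

```bash
python3 st.py
```

```text
eye mm [-0.8131  0.4472 18.3746] F [-1.9039 -1.2694  3.7943 -0.3981  1.3978 -0.0194] t 18.975 w 0.13173384011618366
```

>>> jog_arm(
  series=[
    [[-0.0003, 0.0005, 0.0003], [0, 0, 0], 0],
    [[0, 0.0005, 0], [0, 0, 0], 0],
    [[0, 0.0005, 0], [0, 0, 0], 0],
  ],
)

```text
time_s: 19.4
tcp_pos: [0.5619, -0.1235, 0.1886]
ee_rot: [[-0.251, 0.483, -0.839], [0.968, 0.125, -0.218], [-0.001, -0.867, -0.499]]
wrist_force: [-3.8, -0.7, 2.4]
gripper_width: 0.128
```

```bash
python3 st.py
```

```text
eye mm [-0.8348  0.2211 16.9196] F [-1.9317  0.0644  3.7137  0.0734  1.3186  0.0147] t 19.6 w 0.12760478928922295
```

>>> jog_arm(
  series=[
    [[0, 0.0005, 0.0003], [0, 0, 0], 0],
    [[0, 0.0005, 0], [0, 0, 0], 0],
  ],
)

```text
time_s: 19.9
tcp_pos: [0.5624, -0.1235, 0.1878]
ee_rot: [[-0.251, 0.484, -0.839], [0.968, 0.125, -0.218], [-0.001, -0.866, -0.499]]
wrist_force: [-3.5, 0.5, 2.8]
gripper_width: 0.132
```

```bash
python3 st.py
```

```text
eye mm [-0.8984  0.1236 16.0121] F [-1.4558  0.7505  3.5223  0.3175  1.1249  0.0207] t 20.1 w 0.12992066153604998
```

>>> jog_arm(
  series=[
    [[0, 0.0004, 0], [0, 0, 0], 0],
    [[0, 0.0004, 0], [0, 0, 0], 0],
    [[0, 0.0004, 0], [0, 0, 0], 0],
  ],
)

```text
time_s: 20.52
tcp_pos: [0.563, -0.1234, 0.1867]
ee_rot: [[-0.251, 0.483, -0.839], [0.968, 0.124, -0.218], [-0.001, -0.866, -0.499]]
wrist_force: [-3.5, 1.1, 2.8]
gripper_width: 0.128
```

```bash
python3 st.py
```

```text
eye mm [-0.9533  0.067  14.7961] F [-0.9467  2.15    3.6669  0.4303  0.9785  0.029 ] t 20.725 w 0.13029709995834782
```

>>> jog_arm(
  series=[
    [[0.0002, 0.0004, 0], [0, 0, 0], 0],
    [[0, 0.0004, 0], [0, 0, 0], 0],
    [[0, 0.0004, 0], [0, 0, 0], 0],
  ],
)

```text
time_s: 21.15
tcp_pos: [0.5635, -0.1232, 0.1857]
ee_rot: [[-0.251, 0.483, -0.839], [0.968, 0.124, -0.218], [-0.001, -0.866, -0.499]]
wrist_force: [-2.8, 0.3, 2.4]
gripper_width: 0.128
```

```bash
python3 st.py
```

```text
eye mm [-0.9311  0.1758 13.6394] F [-0.8082  0.3464  3.6802  0.1761  0.9051  0.0052] t 21.35 w 0.1290258626644056
```

>>> jog_arm(
  series=[
    [[0, 0.0004, 0], [0, 0, 0], 0],
    [[0, 0.0004, 0], [0, 0, 0], 0],
    [[0, 0.0004, 0], [0, 0, 0], 0],
  ],
)

```text
time_s: 21.78
tcp_pos: [0.5637, -0.1231, 0.1848]
ee_rot: [[-0.251, 0.483, -0.839], [0.968, 0.124, -0.218], [-0.001, -0.867, -0.499]]
wrist_force: [-6.8, -0.5, 6.9]
gripper_width: 0.128
```

```bash
python3 st.py
```

```text
eye mm [-1.1314  0.1413 12.8871] F [-1.8082  0.722   8.3763  0.2089  1.1644 -0.0039] t 21.975 w 0.13277930493031387
```

The stop is felt: axial force jumps to about 9.3 N net, with arm stiffness of about 10 N/mm. Adding 0.35 mm, then holding.

>>> jog_arm(
  series=[
    [[0, 0.0002, 0], [0, 0, 0], 0],
    [[0, 0.00015, 0], [0, 0, 0], 0],
    [[0, 0, 0], [0, 0, 0], 0],
  ],
)

```text
time_s: 22.4
tcp_pos: [0.5637, -0.1231, 0.1845]
ee_rot: [[-0.251, 0.483, -0.839], [0.968, 0.124, -0.218], [-0.001, -0.867, -0.499]]
wrist_force: [-5.5, -1.5, 6.7]
gripper_width: 0.128
```

```bash
python3 st.py
```

```text
eye mm [-1.3392  0.1895 12.5466] F [-1.7569  0.4589  8.1381  0.2167  1.2451  0.0057] t 22.6 w 0.12530064881305739
```

>>> jog_arm(
  series=[
    [[0, 0.0002, 0], [0, 0, 0], 0],
    [[0, 0.0002, 0], [0, 0, 0], 0],
  ],
)

```text
time_s: 22.9
tcp_pos: [0.5637, -0.1231, 0.1841]
ee_rot: [[-0.251, 0.483, -0.839], [0.968, 0.124, -0.218], [-0.001, -0.867, -0.498]]
wrist_force: [-6.7, -1.8, 7.1]
gripper_width: 0.13
```

```bash
python3 st.py
```

```text
eye mm [-1.5676  0.188  12.0971] F [-2.5297  0.5087  8.5971  0.1575  1.3423  0.0074] t 23.1 w 0.1294832550686153
```

```bash
python3 - <<'E'
from ax import *
i=camera_info("wrist");a=capture("scene")[:,:,::-1];b=capture("wrist")[:,:,::-1];cv2.imwrite("pics/w7.png",b)
g=lambda q,s:cv2.resize(np.clip(q.astype(float)*1.5,0,255).astype(np.uint8),s,interpolation=cv2.INTER_CUBIC)
a4=cv2.imread("pics/scene4.png")
cv2.imwrite("pics/c7.png",np.vstack([np.hstack([g(a[180:230,200:250],(400,400)),g(b[0:260,150:410],(400,400))]),np.hstack([g(b[235:335,230:330],(200,200)),g(a4[160:210,210:260],(200,200)),g(cv2.imread("pics/wrist4.png")[0:260,150:410],(400,200))])]))
E
```

```text
(no output)
```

View pics/c7.png

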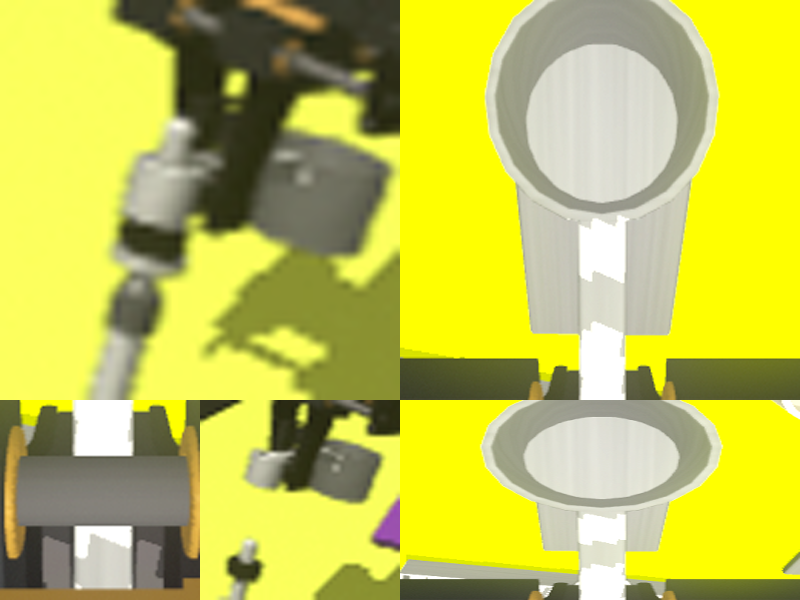

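Top-left crop: the collar sits directly on the flange and the peg tip sticks out of the eye. The bowl has barely changed, so only about 2° of pitch has slipped in the grip. Now pushing gently on to reach about 13 N.

>>> jog_arm(
  series=[
    [[0, 0.0002, 0], [0, 0, 0], 0],
    [[0, 0.0002, -0.0002], [0, 0, 0], 0],
  ],
)

```text
time_s: 23.5
tcp_pos: [0.5637, -0.1231, 0.1837]
ee_rot: [[-0.251, 0.482, -0.839], [0.968, 0.124, -0.218], [-0.001, -0.867, -0.498]]
wrist_force: [-8.0, -1.8, 6.9]
gripper_width: 0.128
```

```bash
python3 st.py
```

```text
eye mm [-1.7683  0.2507 11.7134] F [-3.0068  0.5249  9.1464  0.1415  1.5259 -0.012 ] t 23.7 w 0.12815145616079754
```

>>> jog_arm(
  series=[
    [[0, 0.0002, -0.0004], [0, 0, 0], 0],
    [[0, 0.0002, -0.0003], [0, 0, 0], 0],
    [[0, 0.0002, 0], [0, 0, 0], 0],
  ],
)

```text
time_s: 24.12
tcp_pos: [0.5638, -0.123, 0.1829]
ee_rot: [[-0.251, 0.48, -0.84], [0.968, 0.124, -0.218], [-0.0, -0.868, -0.496]]
wrist_force: [-8.7, -2.7, 5.2]
gripper_width: 0.127
```

```bash
python3 st.py
```

```text
eye mm [-2.0364  0.3039 10.9281] F [-4.1048  0.3343 10.0031  0.0319  1.8899 -0.0237] t 24.325 w 0.1315115177522924
```

>>> jog_arm(
  series=[
    [[0, 0.0003, -0.0003], [0, 0, 0], 0],
    [[0, 0.0003, -0.0003], [0, 0, 0], 0],
    [[0, 0.0003, 0], [0, 0, 0], 0],
    [[0, 0.0003, 0], [0, 0, 0], 0],
  ],
)

```text
time_s: 24.88
tcp_pos: [0.564, -0.1228, 0.1815]
ee_rot: [[-0.251, 0.479, -0.841], [0.968, 0.125, -0.218], [0.001, -0.869, -0.494]]
wrist_force: [-10.4, -3.0, 6.0]
gripper_width: 0.128
```

```bash
python3 st.py
```

```text
eye mm [-2.553   0.4508  9.4435] F [-5.7768 -0.7749  9.3469 -0.1291  2.295  -0.0089] t 25.075 w 0.1301671255367173
```

The grip itself yields in pitch at about 10 N: the handle is turning between the pads and the force no longer rises. Change of method: unload and release so the scoop hangs. Then straddle the protruding peg tip with the fingertips on top of the eye ring and press the eye axially onto the collar, which gives no pitching moment.

>>> jog_arm(
  series=[
    [[0, -0.0006, 0.0006], [0, 0, 0], 0],
    [[0, -0.0006, 0.0006], [0, 0, 0], 0],
    [[0, -0.0006, 0.0003], [0, 0, 0], 0],
    [[0, 0, 0], [0, 0, 0], 0],
  ],
)

```text
time_s: 25.62
tcp_pos: [0.5642, -0.1226, 0.1828]
ee_rot: [[-0.251, 0.482, -0.84], [0.968, 0.125, -0.218], [-0.0, -0.867, -0.498]]
wrist_force: [-0.8, 0.1, -1.5]
gripper_width: 0.131
```

```bash
python3 st.py
```

```text
eye mm [-1.5616  0.4942 10.8213] F [-1.4364  0.0551 -1.0308 -0.058   1.378  -0.0187] t 25.825 w 0.1284850630852117
```

Unloaded, forces near zero. Opening gently and letting the scoop settle.

>>> jog_arm(
  series=[
    [[0, 0, 0], [0, 0, 0], 0.014],
    [[0, 0, 0], [0, 0, 0], 0.018],
    [[0, 0, 0], [0, 0, 0], 0.025],
    [[0, 0, 0], [0, 0, 0], 0.035],
    [[0, 0, 0], [0, 0, 0], 0.045],
    [[0, 0, 0], [0, 0, 0], 0.045],
    [[0, 0, 0], [0, 0, 0], 0.045],
  ],
)

```text
time_s: 26.75
tcp_pos: [0.5645, -0.1228, 0.1835]
ee_rot: [[-0.251, 0.483, -0.839], [0.968, 0.124, -0.218], [-0.001, -0.867, -0.499]]
wrist_force: [-0.1, -1.4, 0.1]
gripper_width: 0.51
```

>>> jog_arm(
  series=[
    [[0, -0.005, 0], [0, 0, 0], 0.045],
    [[0, -0.01, 0], [0, 0, 0], 0.045],
    [[0, -0.02, 0], [0, 0, 0], 0.045],
    [[0, -0.02, 0], [0, 0, 0], 0.045],
    [[0, -0.02, 0], [0, 0, 0], 0.045],
    [[0, 0, -0.01], [0, 0, 0], 0.035],
    [[0, 0, -0.02], [0, 0, 0], 0.025],
    [[0, 0, 0], [0, 0, 0], 0.018],
    [[0, 0, 0], [0, 0, 0], 0.018],
  ],
)

```text
time_s: 27.88
tcp_pos: [0.5529, -0.1254, 0.2625]
ee_rot: [[-0.251, 0.482, -0.84], [0.968, 0.125, -0.218], [0.0, -0.867, -0.498]]
wrist_force: [0.6, 0.1, -0.7]
gripper_width: 0.221
```

```bash
python3 st.py && python3 - <<'E'
from ax import *
S=sense();print("tcp in socket",np.array([xs,ys,zs])@(S['tcp_pos']-O)*1000,delta(S['tcp_pos'],RT)[1])
a=capture("scene")[:,:,::-1];b=capture("wrist")[:,:,::-1]
g=lambda q,s:cv2.resize(np.clip(q.astype(float)*1.5,0,255).astype(np.uint8),s,interpolation=cv2.INTER_CUBIC)
cv2.imwrite("pics/c8.png",np.hstack([g(a[170:230,195:255],(400,400)),g(b[150:350,180:380],(400,400))]))
E
```

```text
eye mm [28.3088  0.3908 85.9844] F [-0.2142  0.6327 -0.4145  0.0163  0.8904  0.0243] t 28.075 w 0.20931902687790388
tcp in socket [-2.5224  0.3338 85.6295] [-0.1039  0.0319 -0.0225]
```

View pics/c8.png

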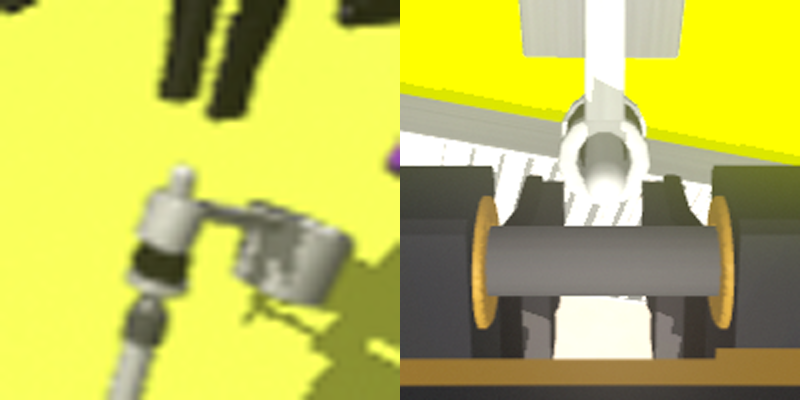

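The scoop hangs on the peg with the collar at the flange. The fingertips sit above, one on each side of the peg tip (wrist crop: peg at 605 between fingers at 545 and 660). Descending onto the eye ring.

>>> jog_arm(
  series=[
    [[0, 0.01, -0.002], [0, 0, 0], 0.018],
    [[0, 0.01, 0], [0, 0, 0], 0.018],
    [[0, 0.008, 0], [0, 0, 0], 0.018],
    [[0, 0.006, 0], [0, 0, 0], 0.018],
    [[0, 0.004, 0], [0, 0, 0], 0.018],
    [[0, 0.003, 0], [0, 0, 0], 0.018],
    [[0, 0.001, 0], [0, 0, 0], 0.018],
    [[0, 0, 0], [0, 0, 0], 0.018],
  ],
)

```text
time_s: 29.22
tcp_pos: [0.5754, -0.12, 0.2283]
ee_rot: [[-0.251, 0.483, -0.839], [0.968, 0.124, -0.218], [-0.001, -0.866, -0.499]]
wrist_force: [0.4, 0.3, -0.7]
gripper_width: 0.207
```

```bash
cat >> st.py <<'E'
print("tcp s",M@(S['tcp_pos']-O)*1000)
E
python3 st.py
```

```text
eye mm [31.0753  0.2609 44.4484] F [-0.0384  0.0213 -0.1111 -0.0094  0.9116 -0.0108] t 29.425 w 0.20911568247063225
tcp s [ 0.0749  0.2322 43.9728]
```

>>> jog_arm(
  series=[
    [[0, 0.001, 0], [0, 0, 0], 0.018],
    [[0, 0.001, 0], [0, 0, 0], 0.018],
    [[0, 0.001, 0], [0, 0, 0], 0.018],
    [[0, 0.0005, 0], [0, 0, 0], 0.018],
    [[0, 0.0005, 0], [0, 0, 0], 0.018],
  ],
)

```text
time_s: 30.1
tcp_pos: [0.5788, -0.1196, 0.227]
ee_rot: [[-0.251, 0.488, -0.836], [0.968, 0.124, -0.218], [-0.003, -0.864, -0.503]]
wrist_force: [-2.3, 1.0, 6.8]
gripper_width: 0.204
```

```bash
python3 st.py
```

```text
eye mm [33.3882 -0.1585 41.7414] F [ 1.3064  1.1945  6.5817  0.381   0.3715 -0.0148] t 30.3 w 0.20893557376102986
tcp s [ 2.3903 -0.2193 41.1268]
```

>>> jog_arm(
  series=[
    [[0, 0.0004, 0.001], [0, 0, 0], 0.018],
    [[0, 0.0002, 0], [0, 0, 0], 0.018],
  ],
)

```text
time_s: 30.6
tcp_pos: [0.5789, -0.1197, 0.227]
ee_rot: [[-0.251, 0.49, -0.835], [0.968, 0.124, -0.218], [-0.003, -0.863, -0.505]]
wrist_force: [-3.2, 0.7, 8.6]
gripper_width: 0.204
```

```bash
python3 st.py
```

```text
eye mm [33.3869 -0.2542 41.6721] F [ 2.5725  1.7516  8.4868  0.5416  0.1423 -0.0107] t 30.8 w 0.20469807545809732
tcp s [ 2.3903 -0.3285 40.9957]
```

>>> jog_arm(
  series=[
    [[0.0003, 0.0004, 0], [0, 0, 0], 0.018],
    [[0, 0.0004, 0], [0, 0, 0], 0.018],
  ],
)

```text
time_s: 31.1
tcp_pos: [0.5797, -0.1194, 0.2269]
ee_rot: [[-0.251, 0.491, -0.834], [0.968, 0.124, -0.219], [-0.004, -0.862, -0.506]]
wrist_force: [-3.0, 1.6, 10.1]
gripper_width: 0.211
```

```bash
python3 st.py
```

```text
eye mm [34.0604 -0.1795 41.2372] F [ 2.8125  1.8884  9.1067  0.521  -0.0674 -0.023 ] t 31.3 w 0.20803023413673907
tcp s [ 3.0648 -0.2635 40.5191]
```

The contact is on the raised far side of the tilted ring and drifts. I'll back off, shift 4 mm toward the handle so the pads bear nearer the axis, and press again.

>>> jog_arm(
  series=[
    [[0, -0.003, 0], [0, 0, 0], 0.018],
    [[0, -0.003, 0], [0, 0, 0], 0.018],
    [[-0.0003, 0, 0.004], [0, 0, 0], 0.018],
    [[0, 0, 0], [0, 0, 0], 0.018],
  ],
)

```text
time_s: 31.85
tcp_pos: [0.5701, -0.1211, 0.2251]
ee_rot: [[-0.251, 0.482, -0.84], [0.968, 0.125, -0.217], [0.0, -0.868, -0.497]]
wrist_force: [0.9, 0.3, -0.7]
gripper_width: 0.207
```

```bash
python3 st.py
```

```text
eye mm [25.7346  0.3301 44.5465] F [-0.1557 -0.1863 -0.2365  0.0196  0.8971 -0.0198] t 32.05 w 0.20825604042967785
tcp s [-5.2662  0.3059 44.1012]
```

>>> jog_arm(
  series=[
    [[0, 0.002, 0], [0, 0, 0], 0.018],
    [[0, 0.001, 0], [0, 0, 0], 0.018],
    [[0, 0.001, 0], [0, 0, 0], 0.018],
    [[0, 0.001, 0], [0, 0, 0], 0.018],
    [[0, 0, 0], [0, 0, 0], 0.018],
  ],
)

```text
time_s: 32.72
tcp_pos: [0.575, -0.1206, 0.2244]
ee_rot: [[-0.251, 0.488, -0.836], [0.968, 0.124, -0.218], [-0.003, -0.864, -0.503]]
wrist_force: [-2.3, -0.5, 7.6]
gripper_width: 0.206
```

```bash
python3 st.py
```

```text
eye mm [28.514  -0.2101 41.4472] F [ 1.4445  0.6654  7.2727  0.321   0.3513 -0.0121] t 32.925 w 0.20368107127679952
tcp s [-2.4837 -0.2729 40.8239]
```

```bash
python3 - <<'E'
from ax import *
a=capture("scene")[:,:,::-1];b=capture("wrist")[:,:,::-1];t=capture("top")[:,:,::-1]
g=lambda q,s:cv2.resize(np.clip(q.astype(float)*1.5,0,255).astype(np.uint8),s,interpolation=cv2.INTER_CUBIC)
cv2.imwrite("pics/c9.png",np.hstack([g(a[175:225,200:250],(400,400)),g(b[150:350,180:380],(400,400))]))
E
```

```text
(no output)
```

View pics/c9.png

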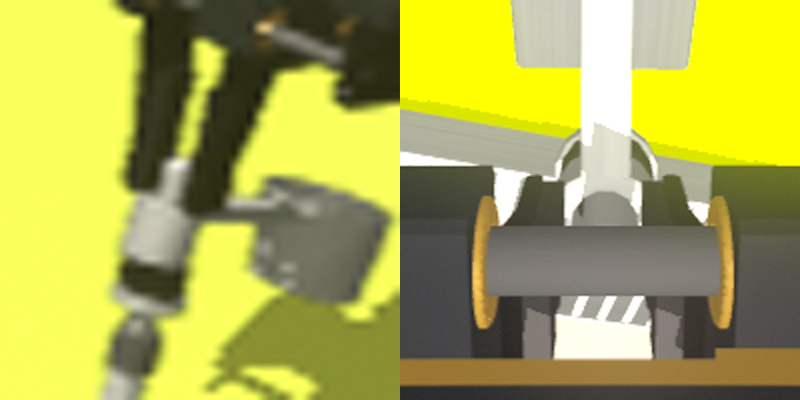

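The fingertips bear on the eye ring on both sides of the peg, and the scoop is nearly straight with the collar at the flange. Pressing on towards 13 N.

>>> jog_arm(
  series=[
    [[0, 0.0005, 0], [0, 0, 0], 0.018],
    [[0, 0.0005, 0], [0, 0, 0], 0.018],
    [[0, 0.0005, 0], [0, 0, 0], 0.018],
  ],
)

```text
time_s: 33.5
tcp_pos: [0.5764, -0.1203, 0.2242]
ee_rot: [[-0.251, 0.49, -0.835], [0.968, 0.124, -0.218], [-0.004, -0.863, -0.506]]
wrist_force: [-3.4, 1.5, 11.0]
gripper_width: 0.209
```

```bash
python3 st.py
```

```text
eye mm [29.7856 -0.2104 40.6665] F [ 2.6511  2.4785  9.7861  0.7604  0.0476 -0.0095] t 33.7 w 0.20861160454793912
tcp s [-1.2105 -0.2913 39.9674]
```

>>> jog_arm(
  series=[
    [[0, 0.0005, 0], [0, 0, 0], 0.018],
    [[0, 0.0005, 0], [0, 0, 0], 0.018],
    [[0, 0.0004, 0], [0, 0, 0], 0.018],
    [[0, 0, 0], [0, 0, 0], 0.018],
  ],
)

```text
time_s: 34.25
tcp_pos: [0.577, -0.1202, 0.2242]
ee_rot: [[-0.251, 0.491, -0.834], [0.968, 0.124, -0.219], [-0.004, -0.862, -0.506]]
wrist_force: [-7.2, 2.7, 14.2]
gripper_width: 0.203
```

```bash
python3 st.py
```

```text
eye mm [30.3445 -0.2095 40.3736] F [ 2.3696  3.853  15.6133  1.2651  0.2177 -0.0095] t 34.45 w 0.20730209738650193
tcp s [-0.6507 -0.3063 39.6392]
```

It stiffened up at about 16 N, which shows the scoop is now seated flat. Easing back to 13 N and holding.

>>> jog_arm(
  series=[
    [[0, -0.0004, 0], [0, 0, 0], 0.018],
    [[0, 0, 0], [0, 0, 0], 0.018],
    [[0, 0, 0], [0, 0, 0], 0.018],
  ],
)

```text
time_s: 34.88
tcp_pos: [0.5769, -0.1202, 0.2242]
ee_rot: [[-0.251, 0.491, -0.834], [0.968, 0.124, -0.219], [-0.004, -0.862, -0.506]]
wrist_force: [-6.1, 2.6, 13.0]
gripper_width: 0.205
```

```bash
python3 st.py
```

```text
eye mm [30.2011 -0.2184 40.4121] F [ 2.5633  3.4908 13.7704  1.1025  0.1399  0.0009] t 35.075 w 0.20340617267603445
tcp s [-0.7943 -0.3095 39.6856]
```

>>> jog_arm(
  series=[
    [[0, 0, 0], [0, 0, 0], 0.018],
    [[0, 0, 0], [0, 0, 0], 0.018],
    [[0, 0, 0], [0, 0, 0], 0.018],
    [[0, -0.001, 0], [0, 0, 0], 0.018],
    [[0, -0.001, 0], [0, 0, 0], 0.018],
    [[0, -0.002, 0], [0, 0, 0], 0.018],
    [[0, -0.003, 0], [0, 0, 0], 0.018],
    [[0, 0, 0], [0, 0, 0], 0.022],
    [[0, 0, 0], [0, 0, 0], 0.025],
  ],
)

```text
time_s: 36.25
tcp_pos: [0.5708, -0.121, 0.2249]
ee_rot: [[-0.251, 0.482, -0.84], [0.968, 0.125, -0.218], [-0.0, -0.867, -0.498]]
wrist_force: [-0.3, -0.0, -0.2]
gripper_width: 0.273
```

>>> jog_arm(
  series=[
    [[0, -0.006, 0], [0, 0, 0], 0.025],
    [[0, -0.01, 0], [0, 0, 0], 0.025],
    [[0, -0.02, 0], [0, 0, 0], 0.025],
    [[0, -0.03, 0], [0, 0, 0], 0.025],
    [[0, -0.04, 0], [0, 0, 0], 0.025],
    [[0, -0.04, 0], [0, 0, 0], 0.025],
    [[0, 0, 0], [0, 0, 0], 0.025],
    [[0, 0, 0], [0, 0, 0], 0.025],
    [[0, 0, 0], [0, 0, 0], 0.025],
  ],
)

```text
time_s: 37.38
tcp_pos: [0.5003, -0.1391, 0.3509]
ee_rot: [[-0.251, 0.481, -0.84], [0.968, 0.125, -0.218], [0.0, -0.868, -0.497]]
wrist_force: [-0.1, 0.7, -0.5]
gripper_width: 0.285
```

```bash
python3 st.py && python3 - <<'E'
from ax import *
a=capture("scene")[:,:,::-1];b=capture("wrist")[:,:,::-1];c=capture("scene")[:,:,::-1]
print("motion",np.abs(a.astype(int)-c)[170:240,190:270].mean())
g=lambda q,s:cv2.resize(np.clip(q.astype(float)*1.5,0,255).astype(np.uint8),s,interpolation=cv2.INTER_CUBIC)
cv2.imwrite("pics/c10.png",np.vstack([np.hstack([g(a[175:225,200:250],(400,400)),g(b[70:350,140:420],(400,400))]),np.hstack([g(cv2.imread("pics/scene0.png")[100:400,40:400],(240,200)),g(a[100:400,40:400],(240,200)),np.zeros((200,320,3),np.uint8)])]))
E
```

```text
eye mm [ 25.7645   0.4737 189.4538] F [-0.003  -0.2388  0.1038  0.0103  0.9117 -0.003 ] t 37.575 w 0.2864921104628148
tcp s [ -5.2368   0.4511 189.04  ]
motion 0.4667857142857143
```

View pics/c10.png

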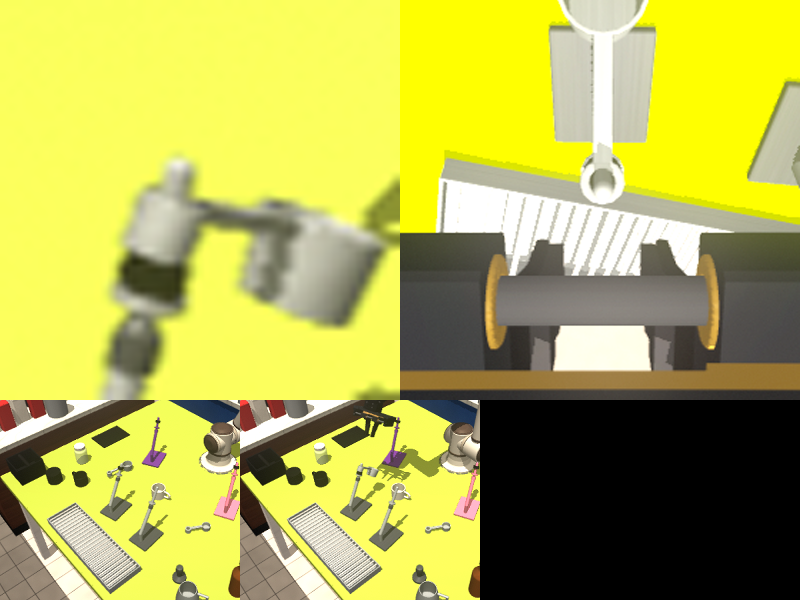

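The scoop hangs on the peg with its eye on the collar, the collar is on the flange, and nothing else has moved. I'll wait a second and hand in.

>>> jog_arm(
  series=[
    [[0, 0, 0], [0, 0, 0], 0.025],
    [[0, 0, 0], [0, 0, 0], 0.025],
    [[0, 0, 0], [0, 0, 0], 0.025],
    [[0, 0, 0], [0, 0, 0], 0.025],
    [[0, 0, 0], [0, 0, 0], 0.025],
    [[0, 0, 0], [0, 0, 0], 0.025],
    [[0, 0, 0], [0, 0, 0], 0.025],
    [[0, 0, 0], [0, 0, 0], 0.025],
  ],
)

```text
time_s: 38.78
tcp_pos: [0.5006, -0.1393, 0.3522]
ee_rot: [[-0.251, 0.483, -0.839], [0.968, 0.124, -0.218], [-0.001, -0.867, -0.499]]
wrist_force: [-0.1, -0.4, 0.3]
gripper_width: 0.286
```

```bash
python3 -c "
from station import *
print(finish_job())"
```

```text
the job is handed in; nothing more can be done
None
```

I hung the larger scoop by its eye on the collar peg, pushed the collar down to its stop at the flange, seated it and let go. I handed the job in at about 39 s; no verdict was reported.

- **Pushing the collar:** held by the handle, the eye moved the collar at about 4.6 N, and the stop showed as a sharp rise in force. The handle then turned between the pads, so the axial force levelled off at 10–11 N, below the 13 N asked for.
- **Seating it:** I let go and pressed on top of the eye with the two fingertips, one on each side of the peg tip. This briefly reached about 16 N, then I held it at about 14 N for over half a second. These are wrist readings, so the force on the collar itself is inferred.
- **Last checks:** the final pictures show the collar on the flange, the eye resting on it, the scoop at rest and the gripper clear. The smaller scoop, the mugs, the tamper and the other stand look unmoved.
- **Disagreements:** my camera estimates put the collar 3–4 mm too high along the peg and its lean at 31.5° instead of 30°. I found the contact and the stop by feel instead.

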